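# Transfer a row of crucibles from the furnace carrier to the cooling block in order

## Task

Move the four porcelain crucibles from the furnace carrier to the aluminium cooling block and keep their order: they look alike and are known only by their place, so the one nearest the carrier's wire handle goes into the recess nearest the block's handle, the next into the next, and so on to the far end. Carry them upright, stand each one fully down in its recess and let it go. Leave the timer, the tweezers and the loose crucible lid as they are.

Things in the scene. Friction and masses are not known exactly. Their poses are not given: they have to be found in the camera images.
- carrier: Fixed furnace carrier, either side, yaw varies: buff fibre board in a dark steel shoe, 220 x 68 x 24 mm, holds the crucibles. Origin: centre of its underside; z up. Four round recesses, 42 mm wide and 14 mm deep, in a row along its x at x = +81, +27, -27, -81 mm, y = 0; their floor is 10 mm above the worktop. Wire loop handle out of the +x end to x = +134 mm, 12 mm up.
- cooling_block: Fixed cooling block, yaw varies, empty at the start: bare aluminium, grooved sides, 216 x 64 x 27 mm. Origin: centre of its underside; z up. Four round recesses, 42 mm wide and 14 mm deep, in a row along its x at x = +81, +27, -27, -81 mm, y = 0; their floor is 13 mm above the worktop. Loop handle with black grip out of the +x end to x = +136 mm, 15 mm up.
- crucible_1: White porcelain crucible, loose, first from the carrier's handle: from the carrier's recess at x = +81 mm to the block's at x = +81 mm. All four alike: conical, 34 mm high, foot 28 mm, rim 45 mm wide, 50 to 85 g. Origin: centre of its foot; z up its axis. Stands 20 mm out of a recess; rims 9 mm apart, so grip the rim's outside, fingers closing across the row.
- crucible_2: White porcelain crucible, loose, second from the carrier's handle: from the carrier's recess at x = +27 mm to the block's at x = +27 mm. All four alike: conical, 34 mm high, foot 28 mm, rim 45 mm wide, 50 to 85 g. Origin: centre of its foot; z up its axis. Stands 20 mm out of a recess; rims 9 mm apart, so grip the rim's outside, fingers closing across the row.
- crucible_3: White porcelain crucible, loose, third from the carrier's handle: from the carrier's recess at x = -27 mm to the block's at x = -27 mm. All four alike: conical, 34 mm high, foot 28 mm, rim 45 mm wide, 50 to 85 g. Origin: centre of its foot; z up its axis. Stands 20 mm out of a recess; rims 9 mm apart, so grip the rim's outside, fingers closing across the row.
- crucible_4: White porcelain crucible, loose, fourth from the carrier's handle: from the carrier's recess at x = -81 mm to the block's at x = -81 mm. All four alike: conical, 34 mm high, foot 28 mm, rim 45 mm wide, 50 to 85 g. Origin: centre of its foot; z up its axis. Stands 20 mm out of a recess; rims 9 mm apart, so grip the rim's outside, fingers closing across the row.
- lab_timer: Bystander: white lab timer lying flat, 66 x 64 x 18 mm. Origin: centre of its underside.
- tweezers: Bystander: steel tweezers lying flat in front of the fixed 230 mm high storage box with the orange lid, 128 mm long along its own y, 17 mm wide, 10 mm high. Origin: centre of its underside.
- crucible_lid: Bystander: loose white porcelain crucible lid lying flat, 50 mm across, 13 mm high. Origin: centre of its underside.
Not all that is in view belongs to the job. What is shaped like the crucible_2 but purple is not meant. Leave any purple look-alike of the crucible_3 alone.

How it is judged (in metres and radians):
At the end, for the whole second after the job is handed in: Every crucible stands in the cooling block's recess of its own number (within 12 mm of the recess centre along and across the block, foot no more than 3.5 mm above the recess floor, upright within 0.12 rad), released and at rest (x of crucible_1 in the frame of cooling_block between 0.069 and 0.093 m and y of crucible_1 in the frame of cooling_block between -0.012 and 0.012 m and z of crucible_1 in the frame of cooling_block between 0.009 and 0.0165 m and angle between each of crucible_1, crucible_2, crucible_3, crucible_4's own z axis and vertical below 0.12 rad and linear speed of each of crucible_1, crucible_2, crucible_3, crucible_4 below 0.02 m/s and angular speed of each of crucible_1, crucible_2, crucible_3, crucible_4 below 0.2 rad/s and x of crucible_2 in the frame of cooling_block between 0.015 and 0.039 m and y of crucible_2 in the frame of cooling_block between -0.012 and 0.012 m and z of crucible_2 in the frame of cooling_block between 0.009 and 0.0165 m and x of crucible_3 in the frame of cooling_block between -0.039 and -0.015 m and y of crucible_3 in the frame of cooling_block between -0.012 and 0.012 m and z of crucible_3 in the frame of cooling_block between 0.009 and 0.0165 m and x of crucible_4 in the frame of cooling_block between -0.093 and -0.069 m and y of crucible_4 in the frame of cooling_block between -0.012 and 0.012 m and z of crucible_4 in the frame of cooling_block between 0.009 and 0.0165 m); the robot touches nothing.
It fails at once if a crucible is tipped by more than 0.6 rad (angle between any of crucible_1, crucible_2, crucible_3, crucible_4's own z axis and vertical above 0.6 rad).
It fails at once if a bystander (timer, tweezers or lid) is moved by more than 20 mm (distance of any of lab_timer, tweezers, crucible_lid from where it was at the start of the episode above 0.02 m).
It also fails if it takes over 90 s, if anything falls off the work surface, if the arm or the gripper's body presses on something with over 40 N, if the wrist force passes 120 N, or if a joint passes its speed limit or range.

## Robot

A 6-joint arm with a two-finger parallel gripper is mounted at the origin on a cart in front of the work surface, level with it; the furniture and walls round the work are solid. World frame = base frame: x ahead of the robot, y to its left, z up, the work surface at z = 0. Lengths are in m, angles in degrees, forces in N, time in s.
With the tool pointing down it reaches from about 0.325 to 0.875 m from the base axis. Payload 4.4 kg.
Tool frame: the origin (TCP) lies at the very end of the fingers, on their centre line; the grasp point (between the pads) lies 19 mm behind it; z points along the fingers, y is the line along which they close (so a half turn about z gives the same grasp; the last joint's range is limited). The gripper opens to 85 mm and grips with 20 to 120 N. Pads are 22 mm wide; open, the fingers measure 114 mm over their backs; the gripper's body (76 mm by 85 mm) begins 54 mm behind the grasp point. The pads swing forward as they close: fully open they stand 13 mm farther back than shut.
Start: joints at [61.278, 11.837, 88.321, -0, 79.842, -8.623], TCP at [0.198, 0.54, 0.231] pointing down, gripper open.
Joint ranges: [-156.59, 156.59], [-49.26, 127.26], [12.9, 141.05], [-63.56, 243.56], [4.71, 150.69], [-161.64, 161.64]. Speed limits (degrees/s): [159.86, 159.86, 180, 180, 180, 180].

## Interface

Orientations are given as a 3x3 rotation matrix whose columns are the frame's x, y, z axes.
In Python, from bench import read_state, vision, finish_job gives the robot as it stands. The module is installed in compiled form; this text tells all that it offers.
- The arm moves only by the tool arm_command, never from a script. Its arguments are lists of equal length, an entry for each row: "delta_rot": the turn, a rotation vector about the tool's x, y, z as a fraction of full scale, a list of three; "slide": the shift along the tool's x, y, z as a fraction of full scale, a list of three; "grip": the opening, from -1 (shut) to 1 (fully open). A call has 1 to 5 rows; each row is the pose to reach, as a shift and turn from the pose commanded when the call began, along the tool's axes at that moment; what a row does not reach only later rows make up. Full scale, the value 1, is 0.2 m for a shift and 60 degrees for a turn. A row lasts 1/10 s, in which the tool goes at most 50 mm and 8.59 degrees, less where a joint would pass 70% of its speed; a pose out of reach is approached as far as the arm can. A call with a number of a shift or a turn outside -1 to 1 is refused whole. A call with a gripper value outside its range is refused whole. The fingers move at their own pace and stop on an object; "force" is the grip in N (left out, the last holds). Time passes only in rows, so rows that repeat a pose let the fingers close. It gives the time, the measured TCP pose, the force, the opening and the grip force at its end, in the units of the state.
- read_state(): the state, without advancing time (a new reading comes with each control period).
- vision.grab_frame(name): name is "scene" or "side" or "wrist"; returns a dict with "image" (384x512x3 uint8, red, green, blue), "fovy" (degrees; the focal length in pixels is half the picture's height over the tangent of half this angle, whatever the lens; pixels are square), "cx", "cy" (the principal point, pixels), "k1" (the pictures are not rectified: a ray, as slopes to the right and down, at radius r is drawn at 1 + k1 r^2 times it, then the intrinsics apply), "R" (3x3) and "t" (3): a world point X has camera coordinates R X + t; the wrist camera has in their place "tool_from_camera" (4x4, takes a point from camera to tool coordinates, whose origin is the TCP and whose axes are the flange's). Camera axes: x right, y down, z forward; pixel columns grow to the right and rows downward; lengths in m; the calibration is good to about 2 mm. A picture is of the moment at which its call begins: read the wrist's pose just before it. There is no depth.
- finish_job(): hands the job in; it is judged then, once.
The state is a dict: "time_s": time; "q": joint angles; "qvel": joint speeds; "joint_efforts": joint torques, N m; "ee_pos": TCP position; "tcp_rot": TCP orientation; "ft_force": force on the tool from outside, world axes, zero at the start; "moment": the same for the moment, N m; "width": opening from 0.0 (shut) to 1.0 (fully open); "gripper_force": force on a finger pad.
Only numpy, scipy, OpenCV 4.12 (cv2) and the standard library are available. Lean on these libraries where they do the work, as an engineer would, in place of code of your own. Each camera call takes 0.05 s, during which the arm holds its last target. There are 200 camera calls.

## Working session

There is one attempt and no reset: what is moved stays moved. The work goes in short steps, Python scripts to look and compute and a tool call to move; the robot and the scene stay as the last step left them, time stands still between calls to the robot, and variables do not carry over. Pictures are saved under pics/ and viewed, at most 14 in all, crops included, and the job is handed in when it is done.

Besides the shell and the picture viewer there is one more tool, called by a JSON object that holds its "name" and its "arguments". arm_command: Moves the arm, as the interface text tells. Its arguments: {"type":"object","properties":{"delta_rot":{"type":"array"},"slide":{"type":"array"},"grip":{"type":"array"},"force":{"type":"number"}},"required":["delta_rot","slide","grip"]}

```bash
mkdir -p pics; python3 - <<'E'
from bench import read_state, vision
import cv2, pickle
s=read_state(); print({k:s[k] for k in('time_s','ee_pos','tcp_rot','width','q')})
fr={}
for n in("scene","side","wrist"):
    f=vision.grab_frame(n); fr[n]=f
    cv2.imwrite(f'pics/{n}0.png',f['image'][:,:,::-1]); print(n,{k:v for k,v in f.items() if k!='image'})
pickle.dump((s,fr),open('f0.pkl','wb'))
E
```

```text
{'time_s': 0.0, 'ee_pos': array([0.19721858, 0.53930424, 0.23009444]), 'tcp_rot': array([[-9.39114185e-01,  3.43603387e-01, -1.12214512e-03],
       [ 3.43605039e-01,  9.39112034e-01, -2.04072902e-03],
       [ 3.52618584e-04, -2.30205229e-03, -9.99997288e-01]]), 'width': 0.9963697688213952, 'q': array([ 6.12794087e+01,  1.18861175e+01,  8.84063467e+01,  2.00369780e-04,
        7.98409721e+01, -8.62398349e+00])}
scene {'fovy': 51.87787520278973, 'cx': 257.963388152275, 'cy': 186.8853019028135, 'k1': -0.10588598995402627, 'R': array([[-0.85575534, -0.51690026,  0.02229184],
       [-0.372648  ,  0.58590396, -0.71961797],
       [ 0.35890983, -0.62412393, -0.69401229]]), 't': array([0.52947996, 0.1586659 , 0.94444389])}
side {'fovy': 53.00453538325574, 'cx': 257.0657277998101, 'cy': 188.12333676262557, 'k1': 0.008388597534487658, 'R': array([[ 0.73875683, -0.67390015, -0.00984521],
       [-0.56812492, -0.61480997, -0.54703087],
       [ 0.36259126,  0.40971611, -0.83705453]]), 't': array([-0.34022038,  0.39069346,  0.69823949])}
wrist {'fovy': 69.74944398019068, 'cx': 257.5938464203174, 'cy': 195.28427190543445, 'k1': -0.02433833201755945, 'tool_from_camera': array([[ 2.19938015e-04, -9.46500053e-01, -3.22703582e-01,
         8.27685136e-02],
       [ 9.99999952e-01,  1.38371527e-04,  2.75699906e-04,
         4.63962470e-04],
       [-2.16296988e-04, -3.22703627e-01,  9.46500038e-01,
        -1.42269471e-01],
       [ 0.00000000e+00,  0.00000000e+00,  0.00000000e+00,
         1.00000000e+00]])}
```

View pics/scene0.png

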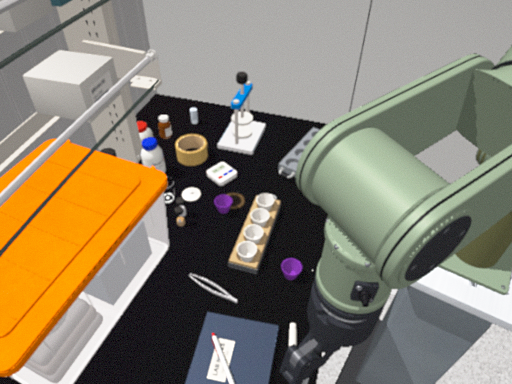

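View pics/side0.png

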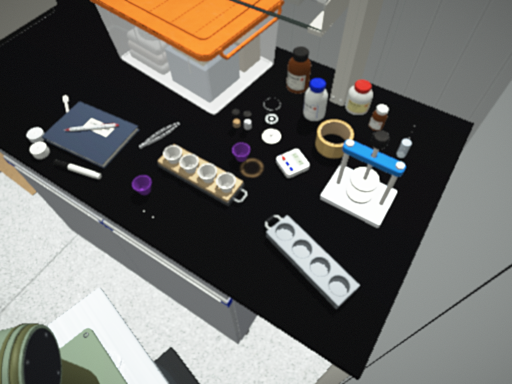

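View pics/wrist0.png

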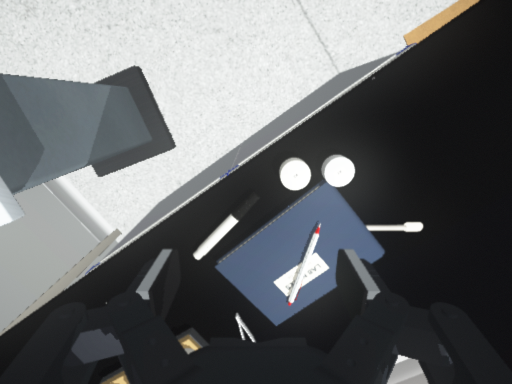

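The scene view shows the carrier at about (255,230) with four white crucibles, purple decoys at (224,203) and (291,268), and the block at the back, partly hidden by the arm. The side view shows the carrier with crucibles from (172,154) to (226,182) and its wire handle at (241,195). The block's recesses run from (285,231) to (338,286), with the handle at (275,223). The wrist view shows only the notebook area.

```bash
cat > h.py <<'E'
import numpy as np, cv2
def K(f):
    F=192/np.tan(np.radians(f['fovy']/2)); return F
def undist(f,uv):
    uv=np.atleast_2d(np.asarray(uv,float)); d=(uv-[f['cx'],f['cy']])/K(f); r=np.linalg.norm(d,axis=1); x=r.copy()
    for _ in range(20): x=r/(1+f['k1']*x*x)
    return d*(x/np.maximum(r,1e-9))[:,None]
def cam(f,s=None):
    if 'R' in f: return np.asarray(f['R']).T, -np.asarray(f['R']).T@f['t']
    T=np.asarray(f['tool_from_camera']); R=s['tcp_rot']; return R@T[:3,:3], s['ee_pos']+R@T[:3,3]
def toplane(f,uv,z,s=None):
    Rwc,c=cam(f,s); d=undist(f,uv); D=np.c_[d,np.ones(len(d))]@Rwc.T
    return c+D*((z-c[2])/D[:,2])[:,None]
def proj(f,X,s=None):
    Rwc,c=cam(f,s); p=(np.atleast_2d(X)-c)@Rwc; d=p[:,:2]/p[:,2:]; r2=(d**2).sum(1)
    return d*(1+f['k1']*r2)[:,None]*K(f)+[f['cx'],f['cy']]
E
python3 - <<'E'
import pickle; from h import *
s,fr=pickle.load(open('f0.pkl','rb')); f=fr['side']
print(toplane(f,[(172,152),(189,161),(207,170),(226,180),(241,195)],.044).round(3))
print(toplane(f,[(285,231),(302,248),(319,266),(338,285),(275,223)],.027).round(3))
im=f['image'][:,:,::-1]
a=cv2.resize(im[135:215,145:255],None,fx=5,fy=5,interpolation=cv2.INTER_CUBIC)
cv2.imwrite('pics/c1.png',a)
f=fr['scene'];print(toplane(f,[(266,200),(261,216),(254,233),(247,250)],.044).round(3))
for n,p in(('tim',(292,163)),('lid',(271,136)),('p1',(241,152)),('p2',(142,185)),('ringstand',(365,160))): print(n,toplane(fr['side'],p,0.01).round(3))
E
```

```text
[[0.462 0.315 0.044]
 [0.476 0.264 0.044]
 [0.492 0.213 0.044]
 [0.507 0.159 0.044]
 [0.505 0.104 0.044]]
[[ 0.522 -0.025  0.027]
 [ 0.52  -0.079  0.027]
 [ 0.517 -0.132  0.027]
 [ 0.515 -0.186  0.027]
 [ 0.519  0.004  0.027]]
[[0.501 0.158 0.044]
 [0.484 0.211 0.044]
 [0.47  0.265 0.044]
 [0.458 0.316 0.044]]
tim [[0.677 0.105 0.01 ]]
lid [[0.699 0.207 0.01 ]]
p1 [[0.605 0.22  0.01 ]]
p2 [[0.359 0.307 0.01 ]]
ringstand [[ 0.82  -0.014  0.01 ]]
```

{"name": "arm_command", "arguments": {"delta_rot": [[0,0,0],[0,0,0],[0,0,0],[0,0,0],[0,0,0]], "slide": [[-0.15,-0.08,0],[-0.35,-0.2,0],[-0.55,-0.31,0],[-0.78,-0.43,0],[-1,-0.557,0]], "grip": [[0.65],[0.65],[0.65],[0.65],[0.65]]}}

```text
invalid input at $.grip[0]: expected a number
```

{"name": "arm_command", "arguments": {"delta_rot": [[0,0,0],[0,0,0],[0,0,0],[0,0,0],[0,0,0]], "slide": [[-0.15,-0.08,0],[-0.35,-0.2,0],[-0.55,-0.31,0],[-0.78,-0.43,0],[-1,-0.557,0]], "grip": [0.65,0.65,0.65,0.65,0.65]}}

```text
time_s: 0.65
ee_pos: [0.3462, 0.3672, 0.2311]
tcp_rot: [[-0.939, 0.343, -0.0], [0.343, 0.939, -0.0], [0.0, -0.0, -1.0]]
ft_force: [1.1, 0.5, 0.4]
width: 0.826
gripper_force: 0.0
```

{"name": "arm_command", "arguments": {"delta_rot": [[0,0,0.13],[0,0,0.27],[0,0,0.41],[0,0,0.55],[0,0,0.68]], "slide": [[-0.22,-0.12,0],[-0.44,-0.24,0],[-0.66,-0.36,0],[-0.88,-0.47,0],[-1,-0.557,0]], "grip": [0.65,0.65,0.65,0.65,0.65]}}

```text
time_s: 1.15
ee_pos: [0.4971, 0.1925, 0.2311]
tcp_rot: [[-0.479, 0.878, 0.001], [0.878, 0.479, -0.001], [-0.001, 0.0, -1.0]]
ft_force: [0.6, 0.8, -0.2]
width: 0.825
gripper_force: 0.0
```

{"name": "arm_command", "arguments": {"delta_rot": [[0,0,0.13],[0,0,0.215],[0,0,0.215],[0,0,0.215]], "slide": [[0,0,0],[0,0,0],[0,0,0],[0,0,0]], "grip": [0.65,0.65,0.65,0.65]}}

```text
time_s: 1.55
ee_pos: [0.4947, 0.1953, 0.231]
tcp_rot: [[-0.281, 0.96, -0.001], [0.96, 0.281, -0.0], [0.0, -0.001, -1.0]]
ft_force: [-0.0, -0.5, -0.7]
width: 0.824
gripper_force: 0.0
```

```bash
python3 - <<'E'
from bench import read_state, vision
import cv2, pickle; from h import *
s=read_state(); f=vision.grab_frame("wrist"); pickle.dump((s,f),open('w1.pkl','wb'))
print(s['time_s'],s['ee_pos'],s['tcp_rot'].round(4),s['width'],s['ft_force'],s['q'].round(1))
cv2.imwrite('pics/w1.png',f['image'][:,:,::-1])
print(proj(f,[(.507,.159,.044),(.492,.213,.044),(.476,.264,.044),(.462,.315,.044)],s).round())
E
```

```text
1.55 [0.49470854 0.19533328 0.23098928] [[-2.809e-01  9.597e-01 -6.000e-04]
 [ 9.597e-01  2.809e-01 -1.000e-04]
 [ 0.000e+00 -6.000e-04 -1.000e+00]] 0.8242514023471101 [-0.03355885 -0.4543138  -0.71775631] [12.2  6.6 94.4 -0.  79.  -4.1]
[[258. 202.]
 [259. 159.]
 [258. 113.]
 [259.  62.]]
```

View pics/w1.png

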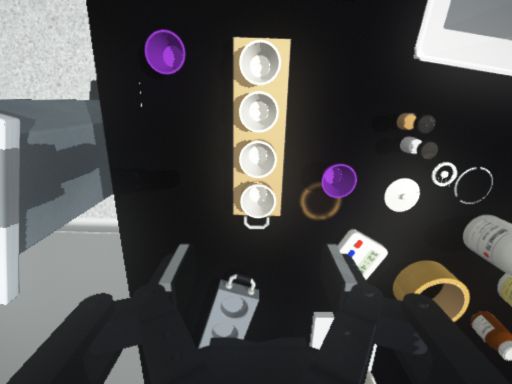

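The wrist view shows four white rims at (260,62), (259,111), (257,159) and (258,200), with the handle at (257,222). The purple decoys are at (166,50) and (339,180). The predicted positions match. Next I'll fit the rims and move to the block.

```bash
cat >> h.py <<'E'
def rims(f,s,guess,z=.044,r=.0225,thr=110):
    im=f['image'].astype(int); m=((im.min(2)>thr)&(im.max(2)-im.min(2)<35)).astype(np.uint8)
    lab=cv2.connectedComponents(m)[1]; out=[]
    for g in guess:
        u,v=proj(f,[[g[0],g[1],z]],s)[0]; best=None
        w=lab[int(v)-15:int(v)+16,int(u)-15:int(u)+16]; ids=w[w>0]
        k=np.bincount(ids).argmax(); c=max(cv2.findContours((lab==k).astype(np.uint8),cv2.RETR_EXTERNAL,cv2.CHAIN_APPROX_NONE)[0],key=len)
        h=cv2.convexHull(c)[:,0]; 
        P=toplane(f,c[:,0],z,s)[:,:2]
        # robust circle centre with known radius from outer contour points
        from scipy.optimize import least_squares
        q=least_squares(lambda p:np.hypot(*(P-p[:2]).T)-p[2],[*g[:2],r],loss='soft_l1',f_scale=.0007).x
        out.append(q)
    return np.array(out)
E
python3 - <<'E'
import pickle; from h import *
s,f=pickle.load(open('w1.pkl','rb'))
q=rims(f,s,[(.507,.159),(.492,.213),(.476,.264),(.462,.315)]); print(q.round(4))
fr=pickle.load(open('f0.pkl','rb'))[1]
d=np.diff(q[:,:2],axis=0); print(np.hypot(*d.T), np.degrees(np.arctan2(*(q[0]-q[3])[[1,0]])))
E
```

```text
[[0.5068 0.1547 0.0261]
 [0.4904 0.2118 0.0222]
 [0.4759 0.2652 0.0223]
 [0.4626 0.3152 0.0223]]
[0.05938386 0.05537857 0.05170159] -74.57074847499872
```

{"name": "arm_command", "arguments": {"delta_rot": [[0,0,0.12],[0,0,0.24],[0,0,0.31],[0,0,0.31],[0,0,0.31]], "slide": [[-0.2,0,0],[-0.4,-0.06,0],[-0.6,-0.12,0],[-0.8,-0.17,0],[-1,-0.2,0]], "grip": [0.65,0.65,0.65,0.65,0.65]}}

```text
time_s: 2.1
ee_pos: [0.5119, -0.0089, 0.2314]
tcp_rot: [[0.04, 0.999, 0.0], [0.999, -0.04, -0.0], [-0.0, 0.0, -1.0]]
ft_force: [1.3, 0.1, 0.2]
width: 0.825
gripper_force: 0.0
```

{"name": "arm_command", "arguments": {"delta_rot": [[0,0,0],[0,0,0],[0,0,0],[0,0,0],[0,0,0]], "slide": [[-0.22,0,0],[-0.44,0,0],[-0.6,0,0],[-0.7,0,0],[-0.7,0,0]], "grip": [0.65,0.65,0.65,0.65,0.65]}}

```text
time_s: 2.6
ee_pos: [0.5064, -0.1499, 0.2313]
tcp_rot: [[0.044, 0.999, 0.0], [0.999, -0.044, -0.001], [-0.001, 0.0, -1.0]]
ft_force: [-0.3, 0.0, 0.6]
width: 0.829
gripper_force: 0.0
```

```bash
python3 - <<'E'
from bench import read_state, vision
import cv2, pickle; from h import *
s=read_state(); f=vision.grab_frame("wrist"); s2=read_state(); g=vision.grab_frame("scene"); pickle.dump((s,f,g),open('w2.pkl','wb'))
print(s['time_s'],s['ee_pos'],s2['ee_pos'],s['tcp_rot'].round(4),s['ft_force'],s['q'].round(1))
cv2.imwrite('pics/w2.png',f['image'][:,:,::-1])
print(proj(f,[(.522,-.025,.027),(.52,-.079,.027),(.517,-.132,.027),(.515,-.186,.027)],s).round())
E
```

```text
2.6 [ 0.50637766 -0.14992178  0.23132598] [ 0.50637528 -0.14831818  0.23122602] [[ 4.39e-02  9.99e-01  2.00e-04]
 [ 9.99e-01 -4.39e-02 -9.00e-04]
 [-8.00e-04  2.00e-04 -1.00e+00]] [-0.33977258  0.02412715  0.57709048] [-25.9   6.1  94.9  -0.   79.  -23.3]
[[266.  63.]
 [266. 112.]
 [265. 156.]
 [265. 196.]]
```

View pics/w2.png

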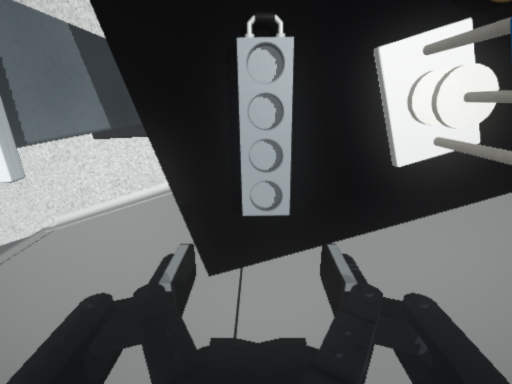

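The block lies upright in the view, with recesses at (265,63), (265,111), (265,155) and (265,195). Its handle is at the top, at (266,22), so recess 1 is the top one. Next I'll fit the block's outline and the rims more carefully.

```bash
python3 - <<'E'
import pickle; from h import *
s,f,g=pickle.load(open('w2.pkl','rb'))
im=f['image'].astype(int); 
m=((im.max(2)>60)).astype(np.uint8); m[:33]=0; m[222:]=0; m[:,:215]=0; m[:,315:]=0
lab=cv2.connectedComponents(m)[1]; k=lab[87,266]; c=max(cv2.findContours((lab==k).astype(np.uint8),cv2.RETR_EXTERNAL,cv2.CHAIN_APPROX_NONE)[0],key=len)
P=toplane(f,c[:,0],.027,s)[:,:2]; r=cv2.minAreaRect((P*1000).astype(np.float32)); print('block',r)
G=cv2.cvtColor(f['image'],cv2.COLOR_RGB2GRAY)
print(G[87,230:300:1]); 
# dark recess wall crescents / edges: Canny ellipse per recess
e=cv2.Canny(cv2.GaussianBlur(G,(3,3),0),20,60)
for gss in [(.522,-.025),(.52,-.079),(.517,-.132),(.515,-.186)]:
    ys,xs=np.nonzero(e); Q=toplane(f,np.c_[xs,ys],.027,s)[:,:2]
    p=np.array(gss)
    for t in(.006,.004,.0025,.002,.002,.002):
        dd=np.hypot(*(Q-p).T); S=Q[abs(dd-.021)<t]; 
        A=S-p; n=A/np.linalg.norm(A,axis=1)[:,None]; p=p+np.linalg.lstsq(n,np.hypot(*A.T)-.021,rcond=None)[0]
    print('recess',p.round(4),len(S))
s,f=pickle.load(open('w1.pkl','rb'))
im=f['image'].astype(int); m=((im.min(2)>110)&(im.max(2)-im.min(2)<35)).astype(np.uint8)
ys,xs=np.nonzero(cv2.Canny(m*255,50,100)); Q=toplane(f,np.c_[xs,ys],.044,s)[:,:2]
for gss in [(.507,.159),(.492,.213),(.476,.264),(.462,.315)]:
    p=np.array(gss)
    for t in(.006,.004,.003,.0025,.0025):
        dd=np.hypot(*(Q-p).T); S=Q[abs(dd-.0225)<t]; A=S-p; n=A/np.linalg.norm(A,axis=1)[:,None]; p=p+np.linalg.lstsq(n,np.hypot(*A.T)-.0225,rcond=None)[0]
    print('rim',p.round(4),len(S))
m=((im[:,:,0]-im[:,:,2]>40)).astype(np.uint8); m[:,:220]=0;m[:,300:]=0;m[225:]=0
c=np.vstack(cv2.findContours(m,cv2.RETR_EXTERNAL,cv2.CHAIN_APPROX_NONE)[0])
r=cv2.minAreaRect((toplane(f,c[:,0],.024,s)[:,:2]*1000).astype(np.float32)); print('carrier',r)
E
```

```text
block ((518.6005249023438, -103.8250732421875), (220.21649169921875, 65.25154876708984), 88.2398681640625)
[ 20  20  19  20  20  20  22  40 114 158 166 167 167 167 167 168 170 169
 169 170 169 169 169 170 170 171 171 170 170 170 169 171 171 171 171 170
 171 172 173 172 172 172 172 171 172 172 173 173 173 173 173 173 174 174
 175 175 175 175 174 175 175 170 130  47  25  27  26  26  25  26]
recess [ 0.5218 -0.0241] 154
recess [ 0.5205 -0.0779] 152
recess [ 0.5183 -0.1322] 141
recess [ 0.5164 -0.1856] 130
rim [0.5056 0.1603] 115
rim [0.4901 0.2119] 122
rim [0.4757 0.2653] 136
rim [0.4624 0.3153] 142
carrier ((484.15911865234375, 238.33116149902344), (64.52998352050781, 216.03024291992188), 14.658120155334473)
```

```bash
cat >> h.py <<'E'
YC,YB=15.4,-1.9
C={1:(.5058,.1600),2:(.4906,.2122),3:(.4758,.2649),4:(.4622,.3152)}
B={1:(.5219,-.0241),2:(.5203,-.078),3:(.5184,-.132),4:(.5166,-.1857)}
def rotyaw(a):
    a=np.radians(a); y=np.array([np.cos(a),np.sin(a),0]); z=np.array([0,0,-1.]); return np.c_[np.cross(y,z),y,z]
def plan(s,wps):
    p=np.array(s['ee_pos']); R=np.array(s['tcp_rot'])
    from scipy.spatial.transform import Rotation as Ro
    for x,y,z,a in wps:
        t=np.array([x,y,z]); T=rotyaw(a)
        d=R.T@(t-p)/.2; r=Ro.from_matrix(R.T@T).as_rotvec(degrees=True)/60
        print('slide',d.round(3),'rot',r.round(3),'mm',round(np.linalg.norm(t-p)*1000)); p,R=t,T
E
python3 - <<'E'
from bench import read_state; from h import *
s=read_state(); print(s['ee_pos'].round(4))
plan(s,[(.515,.03,.18,YC),(*C[1],.11,YC),(*C[1],.023,YC)])
E
```

```text
[ 0.5064 -0.1473  0.2312]
slide [0.887 0.006 0.257] rot [-0.    -0.001 -0.296] mm 185
slide [0.639 0.128 0.35 ] rot [0. 0. 0.] mm 148
slide [0.    0.    0.435] rot [0. 0. 0.] mm 87
```

{"name": "arm_command", "arguments": {"delta_rot": [[0,0,-0.06],[0,0,-0.12],[0,0,-0.2],[0,0,-0.28],[0,0,-0.296]], "slide": [[0.15,0,0.04],[0.35,0,0.1],[0.55,0,0.16],[0.75,0,0.22],[0.887,0.006,0.257]], "grip": [0.65,0.65,0.65,0.65,0.65]}}

```text
time_s: 3.2
ee_pos: [0.5136, 0.0337, 0.1789]
tcp_rot: [[-0.271, 0.963, -0.002], [0.963, 0.271, 0.001], [0.002, -0.001, -1.0]]
ft_force: [0.6, 0.3, -0.5]
width: 0.825
gripper_force: 0.0
```

{"name": "arm_command", "arguments": {"delta_rot": [[0,0,0],[0,0,0],[0,0,0],[0,0,0],[0,0,0]], "slide": [[0.2,0.04,0.11],[0.4,0.08,0.22],[0.58,0.115,0.32],[0.639,0.128,0.35],[0.639,0.128,0.35]], "grip": [0.65,0.65,0.65,0.65,0.65]}}

```text
time_s: 3.7
ee_pos: [0.5041, 0.1618, 0.1088]
tcp_rot: [[-0.27, 0.963, -0.003], [0.963, 0.27, -0.0], [0.0, -0.003, -1.0]]
ft_force: [-0.1, -0.5, 0.5]
width: 0.823
gripper_force: 0.0
```

```bash
python3 - <<'E'
from bench import read_state,vision; from h import *
s=read_state(); f=vision.grab_frame('wrist'); print(s['ee_pos'].round(4))
cv2.imwrite('pics/w3.png',f['image'][:,:,::-1])
s=read_state(); print(s['ee_pos'].round(4)); plan(s,[(*C[1],.023,YC)])
E
```

```text
[0.5041 0.1618 0.1088]
[0.5054 0.1605 0.1099]
slide [-0.002  0.002  0.434] rot [-0.001  0.001  0.003] mm 87
```

View pics/w3.png

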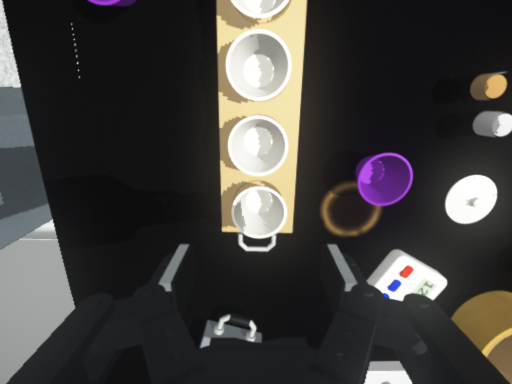

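The fingers straddle the row symmetrically: the tips are at (180,265) and (340,265), and crucible 1's rim is at (259,212). Descending.

{"name": "arm_command", "arguments": {"delta_rot": [[0,0,0],[0,0,0],[0,0,0],[0,0,0],[0,0,0]], "slide": [[0,0,0.12],[0,0,0.25],[0,0,0.36],[0,0,0.434],[0,0,0.434]], "grip": [0.65,0.65,0.65,0.65,0.65]}}

```text
time_s: 4.25
ee_pos: [0.5049, 0.1582, 0.0219]
tcp_rot: [[-0.264, 0.965, -0.003], [0.965, 0.264, -0.001], [0.0, -0.003, -1.0]]
ft_force: [-0.5, 0.1, 0.1]
width: 0.826
gripper_force: 0.0
```

{"name": "arm_command", "arguments": {"delta_rot": [[0,0,0],[0,0,0],[0,0,0],[0,0,0],[0,0,0]], "slide": [[0,0,0],[0,0,0],[0,0,0],[0,0,0],[0,0,0]], "grip": [0.2,0.0,-0.1,-0.2,-0.3], "force": 30}}

```text
time_s: 4.75
ee_pos: [0.5074, 0.1596, 0.0249]
tcp_rot: [[-0.265, 0.964, 0.003], [0.964, 0.265, 0.0], [-0.001, 0.003, -1.0]]
ft_force: [-1.6, -1.4, 6.2]
width: 0.492
gripper_force: 30.0
```

{"name": "arm_command", "arguments": {"delta_rot": [[0,0,0],[0,0,0],[0,0,0],[0,0,0],[0,0,0]], "slide": [[0,0,-0.02],[0,0,-0.1],[0,0,-0.2],[0,0,-0.3],[0,0,-0.4]], "grip": [-0.3,-0.3,-0.3,-0.3,-0.3]}}

```text
time_s: 5.25
ee_pos: [0.5056, 0.1596, 0.1038]
tcp_rot: [[-0.265, 0.964, -0.0], [0.964, 0.265, 0.0], [0.0, -0.0, -1.0]]
ft_force: [0.7, 0.3, -0.1]
width: 0.485
gripper_force: 30.5
```

```bash
python3 - <<'E'
from bench import read_state,vision; from h import *
s=read_state(); f=vision.grab_frame('wrist'); g=vision.grab_frame('side')
a=cv2.resize(g['image'][90:210,150:310],(800,600),interpolation=cv2.INTER_CUBIC); w=cv2.resize(f['image'],(800,600))
cv2.imwrite('pics/w4.png',np.hstack([cv2.resize(a,(400,300)),cv2.resize(w,(400,300))])[:,:,::-1])
s=read_state(); print(s['ee_pos'].round(4),s['ft_force']); plan(s,[(.515,.06,.10,7),(*B[1],.10,YB),(*B[1],.028,YB)])
E
```

```text
[0.5086 0.1601 0.1063] [0.30748653 0.51603534 0.37943119]
slide [-0.491 -0.102  0.031] rot [0.007 0.    0.14 ] mm 100
slide [-0.422 -0.017  0.   ] rot [0.    0.    0.148] mm 84
slide [0.   0.   0.36] rot [0. 0. 0.] mm 72
```

View pics/w4.png

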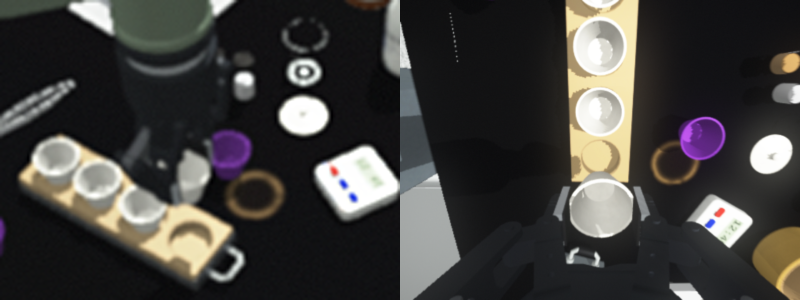

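Crucible 1 is held upright between the pads at wrist-pane (601,207), and the carrier's end recess is empty. The others are undisturbed. I'll carry it to recess 1.

{"name": "arm_command", "arguments": {"delta_rot": [[0,0,0.03],[0,0,0.08],[0,0,0.12],[0,0,0.14]], "slide": [[-0.1,-0.02,0],[-0.25,-0.05,0],[-0.4,-0.08,0],[-0.491,-0.102,0]], "grip": [-0.3,-0.3,-0.3,-0.3]}}

```text
time_s: 5.75
ee_pos: [0.5116, 0.0578, 0.1019]
tcp_rot: [[-0.119, 0.993, -0.001], [0.993, 0.119, -0.0], [-0.0, -0.002, -1.0]]
ft_force: [-0.0, 0.6, -1.6]
width: 0.487
gripper_force: 30.5
```

{"name": "arm_command", "arguments": {"delta_rot": [[0,0,0.05],[0,0,0.1],[0,0,0.148],[0,0,0.148],[0,0,0.148]], "slide": [[-0.12,-0.005,0],[-0.26,-0.01,0],[-0.37,-0.015,0],[-0.422,-0.017,0],[-0.422,-0.017,0]], "grip": [-0.3,-0.3,-0.3,-0.3,-0.3]}}

```text
time_s: 6.25
ee_pos: [0.5187, -0.0256, 0.1023]
tcp_rot: [[0.035, 0.999, -0.001], [0.999, -0.035, 0.0], [0.0, -0.001, -1.0]]
ft_force: [-0.3, 0.4, -0.8]
width: 0.485
gripper_force: 30.5
```

```bash
python3 - <<'E'
from bench import read_state,vision; from h import *
P=[]
for i in range(4): s=read_state(); P.append(s['ee_pos']); f=vision.grab_frame('wrist' if i%2 else 'side')
print(np.round(P,4)); s=dict(s); s['ee_pos']=np.mean(P,0); print(s['ee_pos'],s['width']); plan(s,[(*B[1],.0268,YB)])
E
```

```text
[[ 0.5187 -0.0256  0.1023]
 [ 0.5187 -0.0247  0.1024]
 [ 0.5187 -0.0241  0.1025]
 [ 0.5187 -0.0239  0.1026]]
[ 0.51868597 -0.02458963  0.10244113] 0.48919935980226037
slide [0.003 0.016 0.378] rot [-0.001 -0.001  0.001] mm 76
```

{"name": "arm_command", "arguments": {"delta_rot": [[0,0,0],[0,0,0],[0,0,0],[0,0,0],[0,0,0]], "slide": [[0,0.016,0.08],[0,0.016,0.18],[0,0.016,0.27],[0,0.016,0.34],[0,0.016,0.365]], "grip": [-0.3,-0.3,-0.3,-0.3,-0.3]}}

```text
time_s: 6.95
ee_pos: [0.521, -0.0239, 0.0284]
tcp_rot: [[0.032, 0.999, -0.003], [0.999, -0.032, 0.001], [0.001, -0.003, -1.0]]
ft_force: [0.2, -0.2, -1.4]
width: 0.488
gripper_force: 30.5
```

{"name": "arm_command", "arguments": {"delta_rot": [[0,0,0],[0,0,0],[0,0,0],[0,0,0]], "slide": [[0,0,0.005],[0,0,0.012],[0,0,0.014],[0,0,0.014]], "grip": [-0.3,-0.3,-0.3,-0.3]}}

```text
time_s: 7.35
ee_pos: [0.5231, -0.0251, 0.0281]
tcp_rot: [[0.034, 0.999, 0.002], [0.999, -0.034, -0.0], [-0.0, 0.002, -1.0]]
ft_force: [0.9, -0.1, 0.2]
width: 0.488
gripper_force: 30.5
```

{"name": "arm_command", "arguments": {"delta_rot": [[0,0,0],[0,0,0],[0,0,0]], "slide": [[0,0,0.005],[0,0,0.008],[0,0,0.008]], "grip": [-0.3,-0.3,-0.3]}}

```text
time_s: 7.65
ee_pos: [0.5232, -0.0251, 0.0278]
tcp_rot: [[0.033, 0.999, 0.001], [0.999, -0.033, -0.0], [-0.0, 0.001, -1.0]]
ft_force: [-3.7, 0.7, 9.1]
width: 0.483
gripper_force: 31.2
```

Contact at 9 N, so the foot is on the floor. Releasing and raising.

{"name": "arm_command", "arguments": {"delta_rot": [[0,0,0],[0,0,0],[0,0,0],[0,0,0],[0,0,0]], "slide": [[0,0,0],[0,0,0],[0,0,0],[0,0,0],[0,0,-0.03]], "grip": [0.2,0.5,0.65,0.65,0.65]}}

```text
time_s: 8.15
ee_pos: [0.5213, -0.0247, 0.0309]
tcp_rot: [[0.034, 0.999, -0.002], [0.999, -0.034, 0.001], [0.0, -0.002, -1.0]]
ft_force: [-0.1, -0.5, -0.2]
width: 0.825
gripper_force: 0.0
```

{"name": "arm_command", "arguments": {"delta_rot": [[0,0,0],[0,0,0],[0,0,0],[0,0,0],[0,0,0]], "slide": [[0,0,-0.08],[0,0,-0.2],[0,0,-0.32],[0,0,-0.42],[0,0,-0.42]], "grip": [0.65,0.65,0.65,0.65,0.65]}}

```text
time_s: 8.65
ee_pos: [0.5252, -0.0255, 0.1193]
tcp_rot: [[0.033, 0.999, 0.008], [0.999, -0.033, -0.002], [-0.001, 0.008, -1.0]]
ft_force: [-0.1, 0.4, 0.5]
width: 0.826
gripper_force: 0.0
```

```bash
python3 - <<'E'
from bench import read_state,vision; from h import *
for i in range(3): s=read_state(); f=vision.grab_frame('wrist')
g=vision.grab_frame('side')
a=g['image'][180:330,230:430]
cv2.imwrite('pics/w5.png',np.hstack([cv2.resize(a,(400,300),interpolation=cv2.INTER_CUBIC),cv2.resize(f['image'],(400,300))])[:,:,::-1])
s=read_state(); print(s['time_s'],s['ee_pos'].round(4),s['ft_force']); plan(s,[(.508,.14,.13,YC),(*C[2],.112,YC),(*C[2],.026,YC)])
E
```

```text
8.85 [ 0.5212 -0.0247  0.1143] [-0.41203372 -0.28831098 -0.5037287 ]
slide [ 0.821 -0.094 -0.078] rot [-0.002 -0.001 -0.289] mm 166
slide [0.371 0.012 0.09 ] rot [0. 0. 0.] mm 76
slide [0.   0.   0.43] rot [0. 0. 0.] mm 86
```

View pics/w5.png

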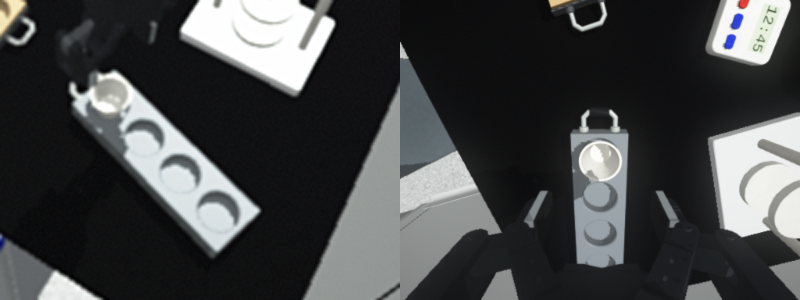

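Crucible 1 stands centred in the block's handle-end recess, at side-pane (110,97). On to crucible 2.

{"name": "arm_command", "arguments": {"delta_rot": [[0,0,-0.06],[0,0,-0.14],[0,0,-0.22],[0,0,-0.289],[0,0,-0.289]], "slide": [[0.14,-0.01,-0.02],[0.34,-0.03,-0.04],[0.54,-0.06,-0.06],[0.74,-0.08,-0.078],[0.821,-0.094,-0.078]], "grip": [0.65,0.65,0.65,0.65,0.65]}}

```text
time_s: 9.35
ee_pos: [0.5077, 0.1428, 0.1301]
tcp_rot: [[-0.27, 0.963, -0.002], [0.963, 0.27, 0.001], [0.001, -0.002, -1.0]]
ft_force: [1.0, 0.8, 0.0]
width: 0.823
gripper_force: 0.0
```

{"name": "arm_command", "arguments": {"delta_rot": [[0,0,0],[0,0,0],[0,0,0],[0,0,0],[0,0,0]], "slide": [[0.15,0.005,0.04],[0.3,0.01,0.07],[0.371,0.012,0.09],[0.371,0.012,0.09],[0.371,0.012,0.09]], "grip": [0.65,0.65,0.65,0.65,0.65]}}

```text
time_s: 9.85
ee_pos: [0.4914, 0.2113, 0.1126]
tcp_rot: [[-0.266, 0.964, -0.001], [0.964, 0.266, -0.001], [-0.001, -0.001, -1.0]]
ft_force: [-0.4, -0.3, 0.4]
width: 0.827
gripper_force: 0.0
```

```bash
python3 - <<'E'
from bench import read_state,vision; from h import *
for i in range(3): s=read_state(); f=vision.grab_frame('wrist')
s=read_state(); print(s['time_s'],s['ee_pos'].round(4)); plan(s,[(*C[2],.025,YC)])
E
```

```text
10.0 [0.4923 0.2109 0.1135]
slide [ 0.009 -0.007  0.442] rot [ 0.     0.    -0.001] mm 89
```

{"name": "arm_command", "arguments": {"delta_rot": [[0,0,0],[0,0,0],[0,0,0],[0,0,0],[0,0,0]], "slide": [[0.005,-0.004,0.12],[0.005,-0.004,0.25],[0.005,-0.004,0.36],[0.005,-0.004,0.436],[0.005,-0.004,0.436]], "grip": [0.65,0.65,0.65,0.65,0.65]}}

```text
time_s: 10.5
ee_pos: [0.4889, 0.2112, 0.024]
tcp_rot: [[-0.264, 0.964, -0.005], [0.964, 0.264, -0.001], [-0.0, -0.005, -1.0]]
ft_force: [0.5, -0.5, 0.7]
width: 0.822
gripper_force: 0.0
```

{"name": "arm_command", "arguments": {"delta_rot": [[0,0,0],[0,0,0],[0,0,0],[0,0,0],[0,0,0]], "slide": [[0,0,0],[0,0,0],[0,0,0],[0,0,0],[0,0,0]], "grip": [0.2,0.0,-0.1,-0.2,-0.3], "force": 30}}

```text
time_s: 11.0
ee_pos: [0.4918, 0.2129, 0.0276]
tcp_rot: [[-0.266, 0.964, 0.003], [0.964, 0.266, 0.0], [-0.0, 0.003, -1.0]]
ft_force: [-1.5, -1.2, 5.9]
width: 0.491
gripper_force: 30.2
```

{"name": "arm_command", "arguments": {"delta_rot": [[0,0,0],[0,0,0],[0,0,0],[0,0,0],[0,0,0]], "slide": [[0,0,-0.02],[0,0,-0.1],[0,0,-0.2],[0,0,-0.3],[0,0,-0.4]], "grip": [-0.3,-0.3,-0.3,-0.3,-0.3]}}

```text
time_s: 11.5
ee_pos: [0.4902, 0.2128, 0.1066]
tcp_rot: [[-0.266, 0.964, -0.0], [0.964, 0.266, 0.0], [0.0, -0.0, -1.0]]
ft_force: [0.1, 0.2, -0.3]
width: 0.486
gripper_force: 30.5
```

```bash
python3 - <<'E'
from bench import read_state,vision; from h import *
for i in range(3): s=read_state(); f=vision.grab_frame('wrist')
s=read_state(); print(s['time_s'],s['ee_pos'].round(4),s['width']); plan(s,[(.513,.05,.105,7),(*B[2],.105,YB),(*B[2],.028,YB)])
E
```

```text
11.65 [0.4918 0.2132 0.1074] 0.48880817397314774
slide [-0.815 -0.115  0.012] rot [ 0.004 -0.     0.14 ] mm 165
slide [-0.64  -0.042  0.   ] rot [0.    0.    0.148] mm 128
slide [0.    0.    0.385] rot [0. 0. 0.] mm 77
```

{"name": "arm_command", "arguments": {"delta_rot": [[0,0,0.03],[0,0,0.06],[0,0,0.1],[0,0,0.14],[0,0,0.14]], "slide": [[-0.12,-0.02,0],[-0.32,-0.045,0],[-0.54,-0.075,0],[-0.74,-0.105,0],[-0.815,-0.115,0]], "grip": [-0.3,-0.3,-0.3,-0.3,-0.3]}}

```text
time_s: 12.15
ee_pos: [0.511, 0.0465, 0.1045]
tcp_rot: [[-0.119, 0.993, -0.002], [0.993, 0.119, -0.001], [-0.0, -0.002, -1.0]]
ft_force: [-0.6, 0.6, -1.2]
width: 0.491
gripper_force: 30.6
```

{"name": "arm_command", "arguments": {"delta_rot": [[0,0,0.05],[0,0,0.1],[0,0,0.148],[0,0,0.148],[0,0,0.148]], "slide": [[-0.15,-0.01,0],[-0.33,-0.02,0],[-0.5,-0.03,0],[-0.62,-0.04,0],[-0.64,-0.042,0]], "grip": [-0.3,-0.3,-0.3,-0.3,-0.3]}}

```text
time_s: 12.65
ee_pos: [0.5186, -0.0804, 0.105]
tcp_rot: [[0.035, 0.999, -0.001], [0.999, -0.035, 0.0], [0.0, -0.001, -1.0]]
ft_force: [-0.8, -0.5, -0.2]
width: 0.492
gripper_force: 30.6
```

```bash
python3 - <<'E'
from bench import read_state,vision; from h import *
for i in range(4): s=read_state(); f=vision.grab_frame('wrist')
s=read_state(); print(s['time_s'],s['ee_pos'].round(4),s['width']); plan(s,[(*B[2],.031,YB)])
E
```

```text
12.85 [ 0.5184 -0.0773  0.1053] 0.49280764633143415
slide [-0.004  0.01   0.371] rot [-0.002 -0.001  0.002] mm 74
```

{"name": "arm_command", "arguments": {"delta_rot": [[0,0,0],[0,0,0],[0,0,0],[0,0,0],[0,0,0]], "slide": [[0,0.01,0.08],[0,0.01,0.18],[0,0.01,0.27],[0,0.01,0.34],[0,0.01,0.36]], "grip": [-0.3,-0.3,-0.3,-0.3,-0.3]}}

```text
time_s: 13.35
ee_pos: [0.5194, -0.0771, 0.0321]
tcp_rot: [[0.031, 1.0, -0.004], [1.0, -0.031, 0.001], [0.001, -0.004, -1.0]]
ft_force: [-1.1, -0.2, -0.8]
width: 0.494
gripper_force: 30.6
```

{"name": "arm_command", "arguments": {"delta_rot": [[0,0,0],[0,0,0],[0,0,0],[0,0,0]], "slide": [[0,0,0.005],[0,0,0.012],[0,0,0.016],[0,0,0.016]], "grip": [-0.3,-0.3,-0.3,-0.3]}}

```text
time_s: 13.75
ee_pos: [0.5216, -0.0788, 0.0315]
tcp_rot: [[0.033, 0.999, 0.001], [0.999, -0.033, -0.0], [-0.0, 0.001, -1.0]]
ft_force: [-0.4, 0.2, -1.1]
width: 0.488
gripper_force: 30.6
```

{"name": "arm_command", "arguments": {"delta_rot": [[0,0,0],[0,0,0],[0,0,0]], "slide": [[0,0,0.005],[0,0,0.01],[0,0,0.01]], "grip": [-0.3,-0.3,-0.3]}}

```text
time_s: 14.05
ee_pos: [0.5218, -0.0791, 0.0306]
tcp_rot: [[0.032, 0.999, 0.001], [0.999, -0.032, -0.001], [-0.001, 0.001, -1.0]]
ft_force: [-3.0, 0.8, 8.1]
width: 0.491
gripper_force: 31.1
```

Contact at the expected height, so I'll release.

{"name": "arm_command", "arguments": {"delta_rot": [[0,0,0],[0,0,0],[0,0,0],[0,0,0],[0,0,0]], "slide": [[0,0,0],[0,0,0],[0,0,0],[0,0,0],[0,0,-0.03]], "grip": [0.2,0.5,0.65,0.65,0.65]}}

```text
time_s: 14.55
ee_pos: [0.52, -0.0783, 0.0341]
tcp_rot: [[0.033, 0.999, -0.002], [0.999, -0.033, 0.001], [0.001, -0.002, -1.0]]
ft_force: [-0.4, 0.5, -0.3]
width: 0.824
gripper_force: 0.0
```

{"name": "arm_command", "arguments": {"delta_rot": [[0,0,0],[0,0,0],[0,0,0],[0,0,0],[0,0,0]], "slide": [[0,0,-0.08],[0,0,-0.2],[0,0,-0.32],[0,0,-0.42],[0,0,-0.42]], "grip": [0.65,0.65,0.65,0.65,0.65]}}

```text
time_s: 15.05
ee_pos: [0.5239, -0.0795, 0.1226]
tcp_rot: [[0.032, 0.999, 0.007], [0.999, -0.032, -0.002], [-0.002, 0.007, -1.0]]
ft_force: [0.1, -0.1, 0.8]
width: 0.825
gripper_force: 0.0
```

```bash
python3 - <<'E'
from bench import read_state,vision; from h import *
for i in range(3): s=read_state(); f=vision.grab_frame('wrist')
s=read_state(); print(s['time_s'],s['ee_pos'].round(4)); plan(s,[(.510,.09,.13,YC),(*C[3],.112,YC),(*C[3],.026,YC)])
E
```

```text
15.2 [ 0.5204 -0.0784  0.118 ]
slide [ 0.84  -0.079 -0.059] rot [-0.001 -0.001 -0.288] mm 169
slide [0.889 0.067 0.09 ] rot [0. 0. 0.] mm 179
slide [0.   0.   0.43] rot [0. 0. 0.] mm 86
```

{"name": "arm_command", "arguments": {"delta_rot": [[0,0,-0.06],[0,0,-0.14],[0,0,-0.22],[0,0,-0.288],[0,0,-0.288]], "slide": [[0.14,-0.01,-0.01],[0.34,-0.03,-0.03],[0.55,-0.05,-0.05],[0.76,-0.07,-0.059],[0.84,-0.079,-0.059]], "grip": [0.65,0.65,0.65,0.65,0.65]}}

```text
time_s: 15.7
ee_pos: [0.5088, 0.0929, 0.129]
tcp_rot: [[-0.27, 0.963, -0.003], [0.963, 0.27, 0.001], [0.002, -0.003, -1.0]]
ft_force: [0.1, -0.2, 0.4]
width: 0.828
gripper_force: 0.0
```

{"name": "arm_command", "arguments": {"delta_rot": [[0,0,0],[0,0,0],[0,0,0],[0,0,0],[0,0,0]], "slide": [[0.2,0.015,0.02],[0.42,0.03,0.04],[0.64,0.05,0.06],[0.82,0.06,0.08],[0.889,0.067,0.09]], "grip": [0.65,0.65,0.65,0.65,0.65]}}

```text
time_s: 16.2
ee_pos: [0.4737, 0.267, 0.1103]
tcp_rot: [[-0.269, 0.963, -0.004], [0.963, 0.269, -0.001], [0.0, -0.004, -1.0]]
ft_force: [0.7, -0.4, -0.4]
width: 0.829
gripper_force: 0.0
```

```bash
python3 - <<'E'
from bench import read_state,vision; from h import *
for i in range(4): s=read_state(); f=vision.grab_frame('wrist')
s=read_state(); print(s['time_s'],s['ee_pos'].round(4)); plan(s,[(*C[3],.025,YC)])
E
```

```text
16.4 [0.476  0.2637 0.1117]
slide [0.006 0.001 0.434] rot [-0.002  0.001  0.001] mm 87
```

{"name": "arm_command", "arguments": {"delta_rot": [[0,0,0],[0,0,0],[0,0,0],[0,0,0],[0,0,0]], "slide": [[0.005,0,0.12],[0.005,0,0.25],[0.005,0,0.36],[0.005,0,0.432],[0.005,0,0.432]], "grip": [0.65,0.65,0.65,0.65,0.65]}}

```text
time_s: 16.9
ee_pos: [0.4746, 0.2636, 0.0241]
tcp_rot: [[-0.264, 0.965, -0.005], [0.965, 0.264, -0.002], [-0.001, -0.005, -1.0]]
ft_force: [0.3, 0.2, -0.2]
width: 0.826
gripper_force: 0.0
```

{"name": "arm_command", "arguments": {"delta_rot": [[0,0,0],[0,0,0],[0,0,0],[0,0,0],[0,0,0]], "slide": [[0,0,0],[0,0,0],[0,0,0],[0,0,0],[0,0,0]], "grip": [0.2,0.0,-0.1,-0.2,-0.3], "force": 30}}

```text
time_s: 17.4
ee_pos: [0.4773, 0.2661, 0.0278]
tcp_rot: [[-0.266, 0.964, 0.003], [0.964, 0.266, 0.001], [-0.0, 0.003, -1.0]]
ft_force: [-1.1, -1.3, 6.6]
width: 0.489
gripper_force: 30.2
```

{"name": "arm_command", "arguments": {"delta_rot": [[0,0,0],[0,0,0],[0,0,0],[0,0,0],[0,0,0]], "slide": [[0,0,-0.02],[0,0,-0.1],[0,0,-0.2],[0,0,-0.3],[0,0,-0.4]], "grip": [-0.3,-0.3,-0.3,-0.3,-0.3]}}

```text
time_s: 17.9
ee_pos: [0.4757, 0.2658, 0.1068]
tcp_rot: [[-0.266, 0.964, -0.001], [0.964, 0.266, -0.0], [0.0, -0.0, -1.0]]
ft_force: [0.1, 0.7, -0.8]
width: 0.49
gripper_force: 30.5
```

```bash
python3 - <<'E'
from bench import read_state,vision; from h import *
for i in range(3): s=read_state(); f=vision.grab_frame('wrist')
s=read_state(); print(s['time_s'],s['ee_pos'].round(4),s['width']); plan(s,[(.510,.08,.106,7),(*B[3],.106,YB)])
E
```

```text
18.05 [0.4772 0.2663 0.1076] 0.4879126545242775
slide [-0.942 -0.09   0.007] rot [ 0.004 -0.001  0.141] mm 189
slide [-1.057 -0.087  0.   ] rot [0.    0.    0.148] mm 212
```

{"name": "arm_command", "arguments": {"delta_rot": [[0,0,0.03],[0,0,0.06],[0,0,0.1],[0,0,0.141],[0,0,0.141]], "slide": [[-0.13,-0.012,0],[-0.33,-0.03,0],[-0.55,-0.05,0],[-0.77,-0.075,0],[-0.942,-0.09,0]], "grip": [-0.3,-0.3,-0.3,-0.3,-0.3]}}

```text
time_s: 18.55
ee_pos: [0.5076, 0.0772, 0.1045]
tcp_rot: [[-0.12, 0.993, -0.003], [0.993, 0.12, -0.0], [0.0, -0.003, -1.0]]
ft_force: [0.4, -0.7, -1.7]
width: 0.485
gripper_force: 30.5
```

{"name": "arm_command", "arguments": {"delta_rot": [[0,0,0.05],[0,0,0.1],[0,0,0.148],[0,0,0.148],[0,0,0.148]], "slide": [[-0.21,-0.017,0],[-0.42,-0.035,0],[-0.63,-0.052,0],[-0.84,-0.07,0],[-1.0,-0.084,0]], "grip": [-0.3,-0.3,-0.3,-0.3,-0.3]}}

```text
time_s: 19.05
ee_pos: [0.5152, -0.1232, 0.1046]
tcp_rot: [[0.035, 0.999, -0.002], [0.999, -0.035, 0.001], [0.001, -0.002, -1.0]]
ft_force: [0.3, 0.5, 0.1]
width: 0.485
gripper_force: 30.5
```

{"name": "arm_command", "arguments": {"delta_rot": [[0,0,0],[0,0,0],[0,0,0]], "slide": [[-0.057,0.008,0],[-0.057,0.008,0],[-0.057,0.008,0]], "grip": [-0.3,-0.3,-0.3]}}

```text
time_s: 19.35
ee_pos: [0.5168, -0.1314, 0.1052]
tcp_rot: [[0.033, 0.999, -0.002], [0.999, -0.033, 0.002], [0.002, -0.002, -1.0]]
ft_force: [0.3, -0.6, -0.3]
width: 0.486
gripper_force: 30.5
```

```bash
python3 - <<'E'
from bench import read_state,vision; from h import *
for i in range(4): s=read_state(); f=vision.grab_frame('wrist')
s=read_state(); print(s['time_s'],s['ee_pos'].round(4),s['width']); plan(s,[(*B[3],.031,YB)])
E
```

```text
19.55 [ 0.5174 -0.1312  0.106 ] 0.49013189738977114
slide [-0.004  0.005  0.375] rot [-0.001 -0.     0.002] mm 75
```

{"name": "arm_command", "arguments": {"delta_rot": [[0,0,0],[0,0,0],[0,0,0],[0,0,0],[0,0,0]], "slide": [[-0.004,0.005,0.08],[-0.004,0.005,0.18],[-0.004,0.005,0.27],[-0.004,0.005,0.34],[-0.004,0.005,0.363]], "grip": [-0.3,-0.3,-0.3,-0.3,-0.3]}}

```text
time_s: 20.05
ee_pos: [0.5174, -0.1323, 0.032]
tcp_rot: [[0.032, 0.999, -0.003], [0.999, -0.032, 0.001], [0.001, -0.003, -1.0]]
ft_force: [-0.1, 0.2, -1.1]
width: 0.482
gripper_force: 30.5
```

{"name": "arm_command", "arguments": {"delta_rot": [[0,0,0],[0,0,0],[0,0,0],[0,0,0],[0,0,0]], "slide": [[0,0,0.005],[0,0,0.012],[0,0,0.018],[0,0,0.024],[0,0,0.024]], "grip": [-0.3,-0.3,-0.3,-0.3,-0.3]}}

```text
time_s: 20.55
ee_pos: [0.5196, -0.1342, 0.0308]
tcp_rot: [[0.033, 0.999, 0.002], [0.999, -0.033, -0.001], [-0.001, 0.002, -1.0]]
ft_force: [-2.7, 0.8, 7.1]
width: 0.49
gripper_force: 31.1
```

{"name": "arm_command", "arguments": {"delta_rot": [[0,0,0],[0,0,0],[0,0,0],[0,0,0],[0,0,0]], "slide": [[0,0,0],[0,0,0],[0,0,0],[0,0,0],[0,0,-0.03]], "grip": [0.2,0.5,0.65,0.65,0.65]}}

```text
time_s: 21.05
ee_pos: [0.5177, -0.1332, 0.0341]
tcp_rot: [[0.034, 0.999, -0.002], [0.999, -0.034, 0.001], [0.001, -0.002, -1.0]]
ft_force: [0.4, 0.1, -0.2]
width: 0.823
gripper_force: 0.0
```

{"name": "arm_command", "arguments": {"delta_rot": [[0,0,0],[0,0,0],[0,0,0],[0,0,0],[0,0,0]], "slide": [[0,0,-0.08],[0,0,-0.2],[0,0,-0.32],[0,0,-0.42],[0,0,-0.42]], "grip": [0.65,0.65,0.65,0.65,0.65]}}

```text
time_s: 21.55
ee_pos: [0.5213, -0.1347, 0.1226]
tcp_rot: [[0.033, 0.999, 0.007], [0.999, -0.033, -0.003], [-0.003, 0.007, -1.0]]
ft_force: [0.8, -0.6, -0.1]
width: 0.826
gripper_force: 0.0
```

```bash
python3 - <<'E'
from bench import read_state,vision; from h import *
for i in range(3): s=read_state(); f=vision.grab_frame('wrist')
s=read_state(); print(s['time_s'],s['ee_pos'].round(4)); plan(s,[(.518,.055,.13,YC),(.490,.24,.13,YC),(*C[4],.112,YC)])
E
```

```text
21.7 [ 0.5179 -0.1332  0.118 ]
slide [ 0.941 -0.031 -0.059] rot [-0.001 -0.001 -0.289] mm 189
slide [0.929 0.111 0.   ] rot [0. 0. 0.] mm 187
slide [ 0.399 -0.034  0.09 ] rot [0. 0. 0.] mm 82
```

{"name": "arm_command", "arguments": {"delta_rot": [[0,0,-0.06],[0,0,-0.14],[0,0,-0.22],[0,0,-0.289],[0,0,-0.289]], "slide": [[0.14,-0.004,-0.01],[0.34,-0.01,-0.03],[0.55,-0.02,-0.05],[0.77,-0.026,-0.059],[0.941,-0.031,-0.059]], "grip": [0.65,0.65,0.65,0.65,0.65]}}

```text
time_s: 22.2
ee_pos: [0.5173, 0.0569, 0.1291]
tcp_rot: [[-0.268, 0.964, -0.003], [0.964, 0.268, 0.001], [0.001, -0.003, -1.0]]
ft_force: [0.9, -0.1, -1.4]
width: 0.828
gripper_force: 0.0
```

{"name": "arm_command", "arguments": {"delta_rot": [[0,0,0],[0,0,0],[0,0,0],[0,0,0],[0,0,0]], "slide": [[0.2,0.024,0],[0.4,0.048,0],[0.6,0.072,0],[0.8,0.096,0],[0.929,0.111,0]], "grip": [0.65,0.65,0.65,0.65,0.65]}}

```text
time_s: 22.7
ee_pos: [0.4886, 0.2419, 0.1286]
tcp_rot: [[-0.268, 0.964, -0.004], [0.964, 0.268, -0.0], [0.001, -0.004, -1.0]]
ft_force: [0.0, -0.3, -0.4]
width: 0.822
gripper_force: 0.0
```

{"name": "arm_command", "arguments": {"delta_rot": [[0,0,0],[0,0,0],[0,0,0],[0,0,0],[0,0,0]], "slide": [[0.16,-0.014,0.04],[0.3,-0.026,0.07],[0.399,-0.034,0.09],[0.399,-0.034,0.09],[0.399,-0.034,0.09]], "grip": [0.65,0.65,0.65,0.65,0.65]}}

```text
time_s: 23.2
ee_pos: [0.4619, 0.3144, 0.1111]
tcp_rot: [[-0.267, 0.964, -0.003], [0.964, 0.267, -0.002], [-0.001, -0.003, -1.0]]
ft_force: [0.4, -0.1, -0.0]
width: 0.822
gripper_force: 0.0
```

```bash
python3 - <<'E'
from bench import read_state,vision; from h import *
for i in range(4): s=read_state(); f=vision.grab_frame('wrist')
s=read_state(); print(s['time_s'],s['ee_pos'].round(4)); plan(s,[(*C[4],.025,YC)])
E
```

```text
23.4 [0.4634 0.3139 0.1126]
slide [ 0.008 -0.004  0.438] rot [-0.     0.    -0.001] mm 88
```

{"name": "arm_command", "arguments": {"delta_rot": [[0,0,0],[0,0,0],[0,0,0],[0,0,0],[0,0,0]], "slide": [[0.005,0,0.12],[0.005,0,0.25],[0.005,0,0.36],[0.005,0,0.434],[0.005,0,0.434]], "grip": [0.65,0.65,0.65,0.65,0.65]}}

```text
time_s: 23.9
ee_pos: [0.4611, 0.3144, 0.0237]
tcp_rot: [[-0.265, 0.964, -0.004], [0.964, 0.265, -0.002], [-0.001, -0.005, -1.0]]
ft_force: [-0.3, 0.2, -0.2]
width: 0.829
gripper_force: 0.0
```

{"name": "arm_command", "arguments": {"delta_rot": [[0,0,0],[0,0,0],[0,0,0],[0,0,0],[0,0,0]], "slide": [[0,0,0],[0,0,0],[0,0,0],[0,0,0],[0,0,0]], "grip": [0.2,0.0,-0.1,-0.2,-0.3], "force": 30}}

```text
time_s: 24.4
ee_pos: [0.4639, 0.3165, 0.0275]
tcp_rot: [[-0.266, 0.964, 0.003], [0.964, 0.266, 0.001], [0.0, 0.003, -1.0]]
ft_force: [-0.6, -0.9, 6.0]
width: 0.486
gripper_force: 30.3
```

{"name": "arm_command", "arguments": {"delta_rot": [[0,0,0],[0,0,0],[0,0,0],[0,0,0],[0,0,0]], "slide": [[0,0,-0.02],[0,0,-0.1],[0,0,-0.2],[0,0,-0.3],[0,0,-0.4]], "grip": [-0.3,-0.3,-0.3,-0.3,-0.3]}}

```text
time_s: 24.9
ee_pos: [0.4621, 0.3157, 0.1062]
tcp_rot: [[-0.266, 0.964, -0.001], [0.964, 0.266, -0.0], [-0.0, -0.001, -1.0]]
ft_force: [0.2, -0.3, -0.9]
width: 0.484
gripper_force: 30.5
```

```bash
python3 - <<'E'
from bench import read_state,vision; from h import *
for i in range(3): s=read_state(); f=vision.grab_frame('wrist')
s=read_state(); print(s['time_s'],s['ee_pos'].round(4),s['width']); plan(s,[(.495,.13,.106,YC),(.515,-.05,.106,7),(*B[4],.106,YB)])
E
```

```text
25.05 [0.4636 0.3164 0.1071] 0.488375797649507
slide [-0.94  -0.097  0.005] rot [ 0.003 -0.001  0.   ] mm 189
slide [-0.894 -0.143  0.   ] rot [0.   0.   0.14] mm 181
slide [-0.674 -0.075  0.   ] rot [0.    0.    0.148] mm 136
```

{"name": "arm_command", "arguments": {"delta_rot": [[0,0,0],[0,0,0],[0,0,0],[0,0,0],[0,0,0]], "slide": [[-0.13,-0.013,0],[-0.33,-0.033,0],[-0.55,-0.056,0],[-0.77,-0.08,0],[-0.94,-0.097,0]], "grip": [-0.3,-0.3,-0.3,-0.3,-0.3]}}

```text
time_s: 25.55
ee_pos: [0.4926, 0.1272, 0.104]
tcp_rot: [[-0.265, 0.964, -0.003], [0.964, 0.265, -0.001], [0.0, -0.003, -1.0]]
ft_force: [0.7, 0.2, -0.8]
width: 0.483
gripper_force: 30.5
```

{"name": "arm_command", "arguments": {"delta_rot": [[0,0,0.03],[0,0,0.06],[0,0,0.1],[0,0,0.14],[0,0,0.14]], "slide": [[-0.18,-0.03,0],[-0.36,-0.058,0],[-0.54,-0.086,0],[-0.72,-0.115,0],[-0.894,-0.143,0]], "grip": [-0.3,-0.3,-0.3,-0.3,-0.3]}}

```text
time_s: 26.05
ee_pos: [0.5125, -0.0517, 0.104]
tcp_rot: [[-0.121, 0.993, -0.003], [0.993, 0.121, 0.001], [0.001, -0.003, -1.0]]
ft_force: [0.1, 0.3, -0.6]
width: 0.486
gripper_force: 30.5
```

{"name": "arm_command", "arguments": {"delta_rot": [[0,0,0.05],[0,0,0.1],[0,0,0.148],[0,0,0.148],[0,0,0.148]], "slide": [[-0.17,-0.02,0],[-0.35,-0.04,0],[-0.52,-0.058,0],[-0.64,-0.071,0],[-0.674,-0.075,0]], "grip": [-0.3,-0.3,-0.3,-0.3,-0.3]}}

```text
time_s: 26.55
ee_pos: [0.5145, -0.1881, 0.1042]
tcp_rot: [[0.035, 0.999, -0.002], [0.999, -0.035, 0.001], [0.001, -0.002, -1.0]]
ft_force: [-0.3, 0.1, -0.5]
width: 0.486
gripper_force: 30.5
```

```bash
python3 - <<'E'
from bench import read_state,vision; from h import *
for i in range(4): s=read_state(); f=vision.grab_frame('wrist')
s=read_state(); print(s['time_s'],s['ee_pos'].round(4),s['width']); plan(s,[(*B[4],.031,YB)])
E
```

```text
26.75 [ 0.5147 -0.1848  0.1048] 0.48894899265681363
slide [-0.005  0.01   0.369] rot [-0.002 -0.002  0.001] mm 74
```

{"name": "arm_command", "arguments": {"delta_rot": [[0,0,0],[0,0,0],[0,0,0],[0,0,0],[0,0,0]], "slide": [[-0.004,0.01,0.08],[-0.004,0.01,0.18],[-0.004,0.01,0.27],[-0.004,0.01,0.34],[-0.004,0.01,0.36]], "grip": [-0.3,-0.3,-0.3,-0.3,-0.3]}}

```text
time_s: 27.25
ee_pos: [0.516, -0.185, 0.0318]
tcp_rot: [[0.031, 1.0, -0.004], [1.0, -0.031, 0.002], [0.002, -0.004, -1.0]]
ft_force: [-0.9, -0.5, -1.2]
width: 0.49
gripper_force: 30.5
```

{"name": "arm_command", "arguments": {"delta_rot": [[0,0,0],[0,0,0],[0,0,0],[0,0,0],[0,0,0]], "slide": [[0,0,0.005],[0,0,0.012],[0,0,0.018],[0,0,0.024],[0,0,0.024]], "grip": [-0.3,-0.3,-0.3,-0.3,-0.3]}}

```text
time_s: 27.75
ee_pos: [0.5183, -0.1877, 0.0305]
tcp_rot: [[0.032, 0.999, 0.002], [0.999, -0.032, -0.001], [-0.001, 0.002, -1.0]]
ft_force: [-1.3, -0.1, 3.7]
width: 0.486
gripper_force: 30.8
```

{"name": "arm_command", "arguments": {"delta_rot": [[0,0,0],[0,0,0],[0,0,0],[0,0,0],[0,0,0]], "slide": [[0,0,0.003],[0,0,0.003],[0,0,0.003],[0,0,0.003],[0,0,-0.03]], "grip": [-0.3,0.2,0.65,0.65,0.65]}}

```text
time_s: 28.25
ee_pos: [0.5165, -0.1865, 0.0342]
tcp_rot: [[0.033, 0.999, -0.002], [0.999, -0.033, 0.001], [0.001, -0.002, -1.0]]
ft_force: [-0.2, -0.1, -0.1]
width: 0.826
gripper_force: 0.0
```

{"name": "arm_command", "arguments": {"delta_rot": [[0,0,0],[0,0,0],[0,0,0],[0,0,0],[0,0,0]], "slide": [[0,0,-0.08],[0,0,-0.22],[0,0,-0.42],[0,0,-0.62],[0,0,-0.8]], "grip": [0.65,0.65,0.65,0.65,0.65]}}

```text
time_s: 28.75
ee_pos: [0.5176, -0.187, 0.1974]
tcp_rot: [[0.032, 0.999, 0.001], [0.999, -0.032, -0.001], [-0.001, 0.001, -1.0]]
ft_force: [0.2, 0.2, 0.2]
width: 0.821
gripper_force: 0.0
```

{"name": "arm_command", "arguments": {"delta_rot": [[0,0,0],[0,0,0],[0,0,0],[0,0,0],[0,0,0]], "slide": [[0,0,-0.15],[0.05,0,-0.25],[0.15,0,-0.25],[0.2,0,-0.25],[0.2,0,-0.25]], "grip": [0.65,0.65,0.65,0.65,0.65]}}

```text
time_s: 29.25
ee_pos: [0.5184, -0.1458, 0.2448]
tcp_rot: [[0.031, 1.0, -0.001], [1.0, -0.031, 0.0], [0.0, -0.001, -1.0]]
ft_force: [-0.6, -0.3, -0.1]
width: 0.824
gripper_force: 0.0
```

```bash
python3 - <<'E'
from bench import read_state,vision; from h import *
for i in range(4): s=read_state(); f=vision.grab_frame('wrist')
g=vision.grab_frame('side')
a=cv2.resize(g['image'][190:340,240:440],(400,300),interpolation=cv2.INTER_CUBIC)
w=cv2.resize(f['image'],(400,300)); b=cv2.resize(g['image'],(400,300))
cv2.imwrite('pics/w6.png',np.vstack([np.hstack([a,w]),np.hstack([b,b*0])])[:,:,::-1])
print(read_state()['time_s'],s['ee_pos'],s['ft_force'])
for F,S in((f,s),(g,None)):
    im=F['image'].astype(int)
    ys,xs=np.nonzero(cv2.Canny(F['image'],60,150)); Q=toplane(F,np.c_[xs,ys],.047,S)[:,:2]
    a=np.radians(88.1); ux=np.array([np.cos(a),np.sin(a)]); uy=np.array([-np.sin(a),np.cos(a)]); O=np.mean(list(B.values()),0)
    for i in B:
        p=np.array(B[i])
        for t in(.006,.004,.003,.003,.003):
            dd=np.hypot(*(Q-p).T); T=Q[abs(dd-.0225)<t]; A=T-p; n=A/np.linalg.norm(A,axis=1)[:,None]; p=p+np.linalg.lstsq(n,np.hypot(*A.T)-.0225,rcond=None)[0]
        print(i,'block x,y mm',((p-O)@np.c_[ux,uy]*1000).round(1),len(T))
E
```

```text
29.5 [ 0.51834696 -0.14721984  0.24426049] [ 0.04972432 -0.43578971 -0.13742746]
1 block x,y mm [80.9  0.9] 238
2 block x,y mm [25.2  0.7] 207
3 block x,y mm [-29.    1.3] 193
4 block x,y mm [-83.5   0.6] 157
1 block x,y mm [81.6  4.1] 59
2 block x,y mm [24.4  3.4] 68
3 block x,y mm [-27.7   4.2] 65
4 block x,y mm [-79.4   2.4] 60
```

View pics/w6.png

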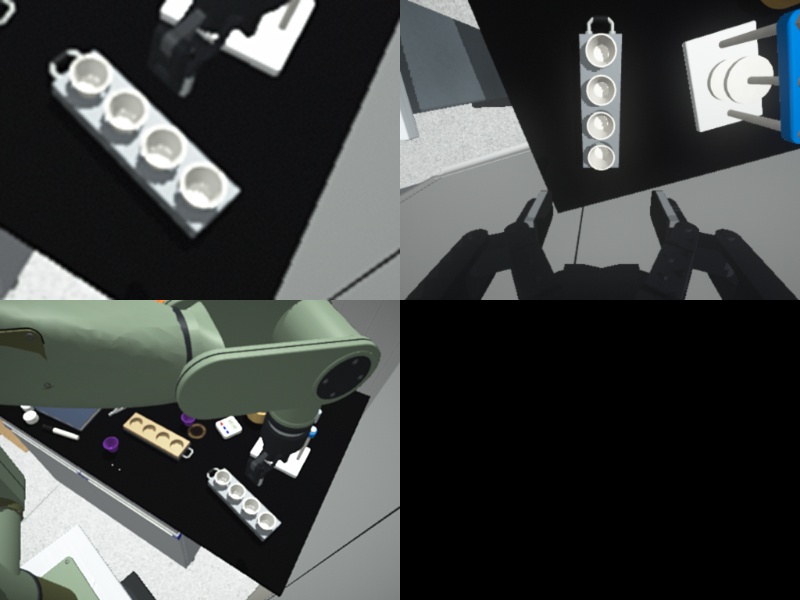

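All four crucibles stand upright in the block within about 4 mm of the recess centres, and the carrier is empty. The gripper is clear and the bystanders look undisturbed, so I'm handing in.

```bash
python3 -c "
from bench import finish_job; print(finish_job())"
```

```text
the job is handed in; nothing more can be done
None
```

I moved all four crucibles to the cooling block in order and handed the job in at about 29.5 s of the 90 s; the final images show each upright within about 4 mm of its recess centre, but `finish_job` returned no verdict.

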